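# Click the tension unit into the cone winder

## Robot

A 6-joint arm with a two-finger parallel gripper is mounted at the origin on the work surface. World frame = base frame: x ahead of the robot, y to its left, z up, the work surface at z = 0. Lengths are in m, angles in rad, forces in N, time in s.
With the tool pointing down it reaches from about 0.275 to 0.725 m from the base axis. Payload 15.9 kg.
Tool frame: the origin (TCP) lies at the very end of the fingers, on their centre line; the grasp point (between the pads) lies behind it (bot.grip_point_offset is the z of the grasp point in the tool frame, in m); z points along the fingers, y is the line along which they close (so a half turn about z gives the same grasp; the last joint's range is limited). The gripper opens to 85 mm and grips with 20 to 120 N. Pads are 22 mm wide; open, the fingers measure 114 mm over their backs; the gripper's body (76 mm by 85 mm) begins 54 mm behind the grasp point. The pads swing forward as they close: fully open they stand 13 mm farther back than shut.
Start: joints at [-1.31, 0.213, -0.034, 1.323, 0, 1.571], TCP at [0.129, -0.483, 0.231] pointing down, gripper open.
Joint ranges: [-2.98, 2.98], [-0.74, 1.72], [-1.14, 1.35], [-2.1, 2.04], [-1.57, 1.44], [-3.14, 3.14]. Speed limits (rad/s): [1.89, 1.89, 2.39, 2.57, 3.14, 3.14].

## Interface

Orientations are given as a rotation vector (axis times angle).
In Python, from rig import bot, cams gives the robot as it stands. The module is installed in compiled form; this text tells all that it offers.
- The arm moves only by the tool arm_command, never from a script. Its argument "series" is a list of rows, each a list of 2 entries, a list of its own where there are three numbers: the shift along the tool's x, y, z in cm, then the turn, a rotation vector about the tool's x, y, z in rad. A call has 1 to 12 rows; each row is the pose to reach, as a shift and turn from the pose commanded when the call began, along the tool's axes at that moment; what a row does not reach only later rows make up. A row lasts 1/8 s, in which the tool goes at most 62.5 mm and 10.7 degrees, less where a joint would pass 70% of its speed; a pose out of reach is approached as far as the arm can. A call with a gripper value outside its range is refused whole. "gripper" is the opening in per cent of the stroke, from 0 (shut) to 100 (fully open), set as the call begins (left out, the last holds). The fingers move at their own pace and stop on an object; "newtons" is the grip in N (left out, the last holds). Time passes only in rows, so rows that repeat a pose let the fingers close. It gives the time, the measured TCP pose, the force, the opening and the grip force at its end, in the units of the state.
- bot.get_state(): the state, without advancing time (a new reading comes with each control period).
- cams.grab_frame(name): name is "side" or "top"; returns (picture, depth): 400x640x3 uint8, red, green, blue; 400x640 float32, m along the optical axis (not along the pixel's ray), 0 where there is no reading.
- cams.camera_params(name): a dict with "fovy" (degrees; the focal length in pixels is half the picture's height over the tangent of half this angle, whatever the lens; pixels are square), "cx", "cy" (the principal point, pixels), "rvec" (rotation vector, rad) and "tvec" (3), from world to camera coordinates, as OpenCV has them. Camera axes: x right, y down, z forward; pixel columns grow to the right and rows downward; lengths in m; the calibration is good to about 2 mm. A picture is of the moment at which its call begins. camera_params takes no time and is no camera call.
- bot.hand_in(): hands the job in; it is judged then, once.
The state is a dict: "time_s": time; "qpos": joint angles; "qd": joint speeds; "tau": joint torques, N m; "ee_pos": TCP position; "tool_rot": TCP orientation; "ft_force": force on the tool from outside, world axes, zero at the start; "ft_torque": the same for the moment, N m; "opening": finger opening in m; "gripper_force": force on a finger pad.
Only numpy, scipy, OpenCV 4.12 (cv2) and the standard library are available. Lean on these libraries where they do the work, as an engineer would, in place of code of your own. Each camera call takes 0.05 s, during which the arm holds its last target. There are 200 camera calls.

## Task

Fit the yarn tension unit (the one on the long shoe with two small steel discs) to the cone winder: set it down at the flared mouth of the winder's slot, pointed end first, and slide it in under the lips until the sprung ball in the side of the slot clicks into the notch of the shoe and holds it. Push gently and stop once it has clicked rather than ramming it against the end; then let go, and leave the other things on the table where they are.

Things in the scene. Friction and masses are not known exactly. Their poses are not given: they have to be found in the camera images.
- unit_mid (a point): Centre of the tension unit, 30 mm above its underside, on its post's axis. Grey shoe 80 (x) x 34 (y) x 16 mm high; black post 20 (x) x 16 (y) mm at its middle, up to 60 mm: grip it across y. +x end is the nose, which goes in first. Two steel discs, 20 mm across, up to 29 mm high, 26 mm ahead of the post; white eyelet up to 37 mm high, 28 mm behind it. About 0.18 kg, starts upright on the table.
- unit_notch (a point): V notch, 11 wide and 4.6 mm deep, in the shoe's right (-y) side, 10 mm ahead of the post's axis; this point is at its mouth, 8 mm above the underside. The nose's corners are cut off at 35 degrees over the last 10 mm. The ball first meets the nose about 33 mm before the click.
- winder: White cone winder, fixed. Origin on the table top under the middle of its slot; x along the slot, the way to push; z up. A grey base plate (x -185 to 105, y -45 to 115 mm, top at z = 14) is the slot's floor. Slot 36 mm wide about y = 0, walls from x = -75 on; lips 18 to 22 mm above the floor leave a 24 mm gap, so the shoe enters only from the -x end. Housing beyond y = 115, 115 mm high.
- slot_mouth (a point): Middle of the slot's mouth where the lips begin, on the slot floor, 75 mm before the winder's origin; axes as the winder's. Before it (-x) two flared guide walls, 18 mm high, no lips, widen from 36 mm here to 64 mm at 50 mm out: set the shoe down between them. Smooth, friction about 0.25.
- slot_seat (a point): Slot floor above the winder's origin. The dark steel bracket on the -y side, which holds the ball and, across the far end, a rubber buffer, is clamped elsewhere each time: the shoe is home with unit_mid anywhere from 28 mm before to 28 mm past this point (not measured: feel for it).
- ball (a joint): How far the sprung ball (12 mm across, stands 5 mm out of the -y wall, 8 mm above the floor) is pressed in, m: 0 when out, near 0 again once in the notch, about 0.003 under the shoe's side. Pushing takes 3 to 12 N while the ball climbs, drops at the click, then rises on the buffer. A push over 20 N is too hard.
- buffer (a joint): How far the sprung rubber buffer across the slot's far end is pressed in by the nose, m: 0 when free. The nose meets it about 1 mm before the click; it yields 3 N per mm over 3 mm and then is hard. Clicked home and let go, the shoe stays between ball and buffer with the buffer pressed about 1 mm; pushed a little too far it springs back to that by itself.
- round_guide: Bystander, not to be used: a similar black post 58 mm high on a ROUND grey foot 50 mm across, no discs; stands near the unit, either of the two may be on either place. Origin under its centre.
- cone_a: Bystander: teal yarn cone 84 across, 150 high; origin under its centre.
- cone_b: Bystander: moss green yarn cone 64 across, 120 high; origin under its centre.
- core: Bystander: bare cardboard cone core 52 across, 110 high; origin under its centre.
- driver: Bystander: screwdriver 190 long lying on the table; origin at its middle.
- dish: Bystander: white bowl 90 across, 35 high; origin under its centre.
- oil: Bystander: small white bottle 40 across, 100 high; origin under its centre.

How it is judged:
On the way, in this order (a step that is already met when the one before it is completed fails the run):
1. the tension unit is lifted clear of the table (height (world z) of unit_mid above 0.05 m), for 0.1 s.
2. the unit stands on the slot's floor at the mouth, nose towards the slot, not yet at the ball (x of unit_mid in the frame of winder between -0.15 and -0.063 m and y of unit_mid in the frame of winder between -0.008 and 0.008 m and z of unit_mid in the frame of winder between 0.04 and 0.0485 m), for 0.1 s.
At the end, for the whole second after the job is handed in: The unit rests level in the slot, within 31 mm of the slot's middle along it and 3 mm across, in line with it within 0.06 rad, held between the buffer (pressed more than 0.3 mm by the nose) and the ball in its notch (pressed less than 1.3 mm), at rest and released (x of unit_mid in the frame of winder between -0.031 and 0.031 m and y of unit_mid in the frame of winder between -0.003 and 0.003 m and z of unit_mid in the frame of winder between 0.04 and 0.0475 m and value of joint ball below 0.0013 m and angle between unit_mid's own z axis and vertical below 0.06 rad and angle between the x axis of unit_mid and the x axis of winder, either way round below 0.06 rad and linear speed of unit below 0.01 m/s and contact force between the fingers and unit below 0.05 N and value of joint buffer above 0.0003 m); the robot touches nothing.
It fails at once if the unit is pushed in the slot so hard that it and the winder press on each other with more than 45 N in sum (contact force between unit and winder above 45 N and x of unit_mid in the frame of winder above -0.063 m).
It fails at once if another loose thing (round guide, cones, core, screwdriver, dish or bottle) is moved more than 30 mm (distance of any of round_guide, cone_a, cone_b, core, driver, dish, oil from where it was at the start of the episode above 0.03 m).
It also fails if it takes over 64 s, if anything falls off the work surface, if the arm or the gripper's body presses on something with over 40 N, if the wrist force passes 120 N, or if a joint passes its speed limit or range.

## Working session

There is one attempt and no reset: what is moved stays moved. The work goes in short steps, Python scripts to look and compute and a tool call to move; the robot and the scene stay as the last step left them, time stands still between calls to the robot, and variables do not carry over. Pictures are saved under pics/ and viewed, at most 10 in all, crops included, and the job is handed in when it is done.

Besides the shell and the picture viewer there is one more tool, called after "Call:" as a command line: name --argument value ..., lists and objects as JSON in quotes. arm_command: Moves the arm, as the interface text tells. Its arguments: {"type":"object","properties":{"series":{"type":"array"},"gripper":{"type":"number"},"newtons":{"type":"number"}},"required":["series"]}

```bash
mkdir -p pics
cat > h.py <<'E'
import numpy as np, cv2
from rig import bot, cams
def cam(n):
    p=cams.camera_params(n); f=200/np.tan(np.radians(p['fovy'])/2)
    R=cv2.Rodrigues(np.array(p['rvec'],float))[0]; t=np.array(p['tvec'],float)
    return p,f,R,t
def ray(n,u,v,z):
    p,f,R,t=cam(n); d=R.T@np.array([(u-p['cx'])/f,(v-p['cy'])/f,1]); c=-R.T@t
    return c+d*(z-c[2])/d[2]
def cloud(n,D):
    p,f,R,t=cam(n); v,u=np.mgrid[:400,:640]
    P=np.stack([(u-p['cx'])/f*D,(v-p['cy'])/f*D,D],-1)
    return (P-t)@R
def proj(n,X):
    p,f,R,t=cam(n); c=R@np.array(X)+t; return p['cx']+f*c[0]/c[2],p['cy']+f*c[1]/c[2]
E
python3 - <<'E'
from h import *
for n in('top','side'):
    I,D=cams.grab_frame(n); np.savez(n+'0.npz',I=I,D=D); cv2.imwrite(f'pics/{n}0.png',I[...,::-1])
    p=cams.camera_params(n);print(n,p,(D==0).mean())
print(bot.get_state(),bot.grip_point_offset)
E
```

```text
top {'fovy': 52.74837542148763, 'cx': 326.7317238122197, 'cy': 204.96835153231098, 'rvec': array([ 2.10910171, -2.1168522 ,  0.16734278]), 'tvec': array([0.02236822, 0.49518192, 1.00751246])} 0.0037890625
side {'fovy': 49.82163124143533, 'cx': 313.4265555114791, 'cy': 199.6499750079867, 'rvec': array([ 0.56605584, -2.58169485,  1.33002498]), 'tvec': array([0.46540759, 0.15164387, 0.93634009])} 0.0038359375
{'time_s': 0.1, 'qpos': array([-1.31001440e+00,  2.13338877e-01, -3.49362870e-02,  1.32352946e+00,
        1.65503723e-05,  1.57081503e+00]), 'qd': array([-2.65349852e-04, -7.53803007e-05, -1.77617053e-04, -1.60466102e-04,
        3.77068851e-04,  5.91706104e-04]), 'tau': array([ 1.74821365e-03, -6.87249041e+01,  4.87807596e+01,  1.22247500e-02,
        3.18248231e-04, -3.39877579e-05]), 'ee_pos': array([ 0.12884709, -0.48280811,  0.23087354]), 'tool_rot': array([-3.11393453e+00, -4.08316113e-01,  1.80114015e-04]), 'ft_force': array([ 0.58433241, -0.64001205,  0.23522521]), 'ft_torque': array([ 0.05952132, -0.01570009,  0.03896044]), 'gripper_force': 0.0, 'opening': 0.08556300604520098} -0.0187
```

View pics/top0.png

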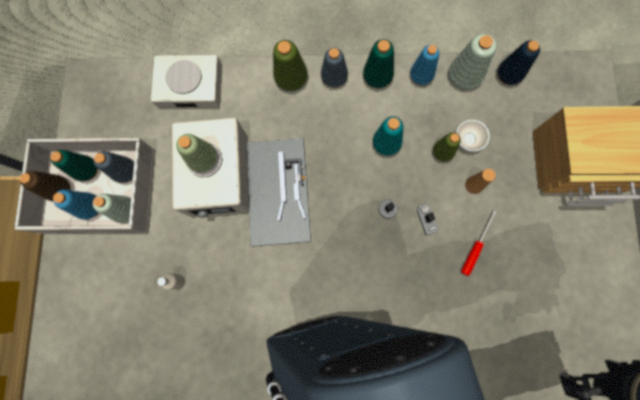

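View pics/side0.png

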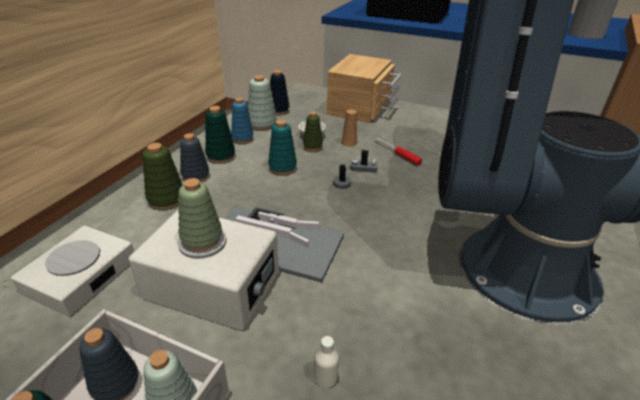

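The top view shows the winder plate at about (250–310, 138–245) with its slot opening downward near (290, 215). The unit is at (428, 220) and the round guide at (388, 208).

Run:
```python
from h import *
d=np.load('top0.npz');I,D=d['I'],d['D']
a=cv2.resize(I[190:250,370:450],None,fx=5,fy=5,interpolation=2)
b=cv2.resize(I[130:250,240:320],None,fx=5,fy=5,interpolation=2)
c=np.zeros((600,800,3),np.uint8); c[:300,:400]=a; c[:,400:]=b
s=np.load('side0.npz')['I']; c[300:600,:400]=cv2.resize(s[140:200,325:405],None,fx=5,fy=5,interpolation=2)
cv2.imwrite('pics/crop.png',c[...,::-1])
P=cloud('top',D)
Z=P[...,2]
print('Z unit');print((Z[205:240:2,414:444:2]*1000).round().astype(int))
print('table z',np.median(Z[260:290,320:400]),'plate',np.median(Z[150:235,255:270]))
# plate mask: rows range
hsv=cv2.cvtColor(I,cv2.COLOR_RGB2HSV)
print('Z slot');print((Z[150:226:5,270:312:2]*1000).round().astype(int))
```

```text
Z unit
[[-3  2 -2 16 15 25 27 14 -3  2 -1  0 -1  0 -1]
 [-3  0 17 12 27 30 30 29  0  4 -7 -2 -3 -5 -1]
 [ 5  5 15 20 27 27 28 27 20 -5 -1  0 -2 -2  2]
 [-1 -1 15 17 18 23 26 18 14  0 -2  2 -1  2  5]
 [ 2  1 11 14 14 20 18 60 61 59  0 -3  2 -2 -1]
 [-3  1  4 15 14 23 43 62 56 57 -1  2  0 -1 -2]
 [ 0  2  2 15 15 19 39 54 60 61 59  2  0 -2  1]
 [ 1  5 -3  5 12 16 33 50 61 59 17  1  2 -4  0]
 [ 3  1  0  0 16 15 29 39 14 16 15  1 -1  0  1]
 [ 3 -1 -2 -2 14 16 16 11 16 17 16  0 -1 -2  0]
 [ 1  1  2  2  9 16 16 14 13 15 16 15  0 -5 -5]
 [ 4  0 -2 -2 -2 19 14 13 16 35 34 14  0 -1 -2]
 [-1  2  5 -2  0 13 21 17 15 17 15 16  2  0 -2]
 [ 0  1  1 -5 -2  7 18 14 19 16 16 18 -3 -1 -1]
 [-3  4 -1 -3 -1 -2 17 18 19 -1 -1 -3  1 -2 -2]
 [ 1  1 -1  4  2 -1  2  0  1  3 -2  0 -1 -2  2]
 [-1 -1 -3  3  1 -1  2  1 -1 -3 -3  3 -3  1 -1]
 [-1 -3  0  2  3  3  3  1 -1 -1  0  1  1  0  3]]
table z 0.0003204372467118319 plate 0.01461632534460215
Z slot
[[  16   14   17   15   15   15   19   17   14   12   12   15   10   17
    13   11   15    1   -1   -4    0]
 [  14   12   17   14   36   38   37   17   16   18   1
[... 895 characters left out ...]
6
    37   11   10   15   15    2    4]
 [  15   13   14   15   10   17   40   33   14   12   15   14   16   13
    33   14   16   16   12   -2    0]
 [  12   12   15   17   15   31   31   16   15   15   16   14   14   13
    14   32   13   13   15    1    0]
 [  16   13   14   14   13   32   15   12   12   19   14   15   17   12
    16   16   31   14   15    6    3]
 [  15   18   14   16 1081   28   12   17   17   16   12   12   12   13
    12   12   15   31   15   14   -2]
 [  12   17   17   14   17   14   15   15   17   16   17   17   14   16
    15   16   15   17   16   16    0]
 [  16   14   13   13   14   14   11   12   14   15   17   12   16   16
    13   17   17   16   13   14   -2]]
```

View pics/crop.png

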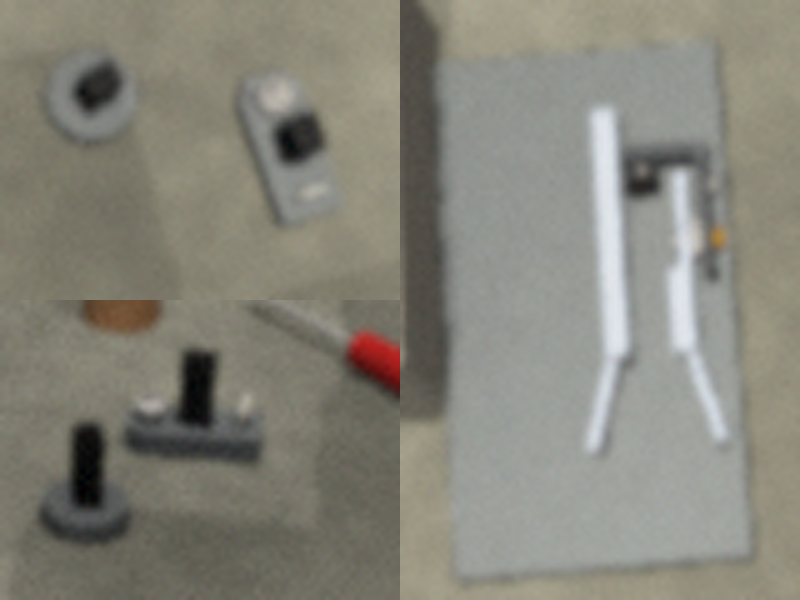

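The crop confirms the unit: its discs (nose) point up-left near (424, 209) and the eyelet is at (433, 228). The winder's flared mouth is at about row 201 between columns 284 and 297, and the push direction is up in the image.

```bash
cat > m.py <<'E'
from h import *
def winder(I,D):
    P=cloud('top',D);sub=P[125:255,238:325].reshape(-1,3)
    z=sub[:,2]; m=(z>.008)&(z<.045)
    q=sub[m]
    # rough frame from image, then refine by edges
    th=0.0; o=None
    hue=[]
    q=q[(q[:,0]>0)]
    a=np.zeros(2)
    # -y edge: for bins of x, min y
    def edge(c,v,lo,hi,f,n=30):
        out=[]
        for b in np.linspace(lo,hi,n):
            k=abs(c-b)<(hi-lo)/n/2+.0015
            if k.sum()>3: out.append((b,f(v[k])))
        return np.array(out)
    lo,hi=np.percentile(q[:,0],[2,98])
    e=edge(q[:,0],q[:,1],lo+.02,hi-.02,lambda v:np.percentile(v,1.5))
    k=cv2.fitLine(e.astype(np.float32),cv2.DIST_HUBER,0,.01,.01).ravel()
    th=np.arctan2(k[1],k[0]); 
    if abs(th)>np.pi/2: th-=np.sign(th)*np.pi
    # walls: z>28mm
    w=sub[(z>.027)&(z<.045)][:,:2]
    return th,q,w,k
def rot(th): c,s=np.cos(th),np.sin(th); return np.array([[c,-s],[s,c]])
E
python3 - <<'E'
from m import *
d=np.load('top0.npz');I,D=d['I'],d['D']
th,q,w,k=winder(I,D); print('edge th',th,k[2:])
R=rot(th); Q=q[:,:2]@R; W=w@R; e=k[2:]@R
print('-y edge v',e[1])
mid=(Q[:,1]>e[1]+.01)&(Q[:,1]<e[1]+.1)
print('x range plate',np.percentile(Q[mid,0],[0.5,99.5]), Q[mid,0].min(),Q[mid,0].max())
x1=np.percentile(Q[mid,0],99.5);x0=np.percentile(Q[mid,0],.5)
ox=((x1-.105)+(x0+.185))/2; oy=e[1]+.045; print('length',x1-x0,'origin rot',ox,oy,'world',R@[ox,oy])
L=W-[ox,oy]
for a in np.arange(-.125,.09,.0125):
    s=L[abs(L[:,0]-a)<.00625]
    print(round(a,3),[ (round(np.percentile(g,10)*1e3,1),round(np.median(g)*1e3,1),round(np.percentile(g,90)*1e3,1),len(g)) for g in (s[s[:,1]<0,1],s[s[:,1]>0,1]) if len(g)>2])
# left wall line fit
s=L[(L[:,1]>.008)&(L[:,1]<.03)&(abs(L[:,0])<.07)]
print('left wall slope',np.polyfit(s[:,0],s[:,1],1))
P=cloud('top',D); S=P[195:245,408:448].reshape(-1,3); z=S[:,2]
b=S[(z>.01)&(z<.021)][:,:2]; r=cv2.minAreaRect((b*1000).astype(np.float32)); print('shoe',r)
p=S[z>.053]; print('post top',p.mean(0),np.median(p,0),len(p)); 
hs=S[(z>.007)][:,:2]; print('all',cv2.minAreaRect((hs*1000).astype(np.float32)))
c=b-b.mean(0); print('pca',np.linalg.svd(c,full_matrices=False)[2][0],b.mean(0))
dd=S[(z>.024)&(z<.033)]; print('disc-ish',np.median(dd,0)); 
S=P[190:225,372:404].reshape(-1,3); p=S[S[:,2]>.05];print('round post',p.mean(0))
E
```

```text
edge th 0.076174475 [0.5485837  0.07920855]
-y edge v 0.03723119
x range plate [0.41038937 0.6973718 ] 0.4089419071269969 0.6996312550065731
length 0.286982422744252 origin rot 0.5938805851873845 0.082231194 world [0.58590054 0.12718754]
-0.125 [(np.float64(-38.6), np.float64(-37.0), np.float64(-34.7), 5), (np.float64(29.3), np.float64(31.5), np.float64(34.7), 6)]
-0.112 [(np.float64(-37.3), np.float64(-34.7), np.float64(-32.5), 11), (np.float64(25.7), np.float64(28.4), np.float64(31.3), 11)]
-0.1 [(np.float64(-33.3), np.float64(-30.5), np.float64(-27.8), 10), (np.float64(22.4), np.float64(24.9), np.float64(27.6), 13)]
-0.088 [(np.float64(-29.1), np.float64(-26.3), np.float64(-24.2), 12), (np.float64(19.8), np.float64(115.3), np.float64(130.1), 29)]
-0.075 [(np.float64(-26.1), np.float64(-21.9), np.float64(-17.6), 14), (np.float64(12.9), np.float64(19.3), np.float64(112.9), 28)]
-0.063 [(np.float64(-25.4), np.float64(-20.2), np.float64(-14.9), 24), (np.float64(10.9), np.float64(16.9), np.float64(112.2), 27)]
-0.05 [(np.float64(-26.0), np.float64(-21.0), np.float64(-15.7), 24), (np.fl
[... 1037 characters left out ...]
.062 [(np.float64(11.9), np.float64(18.5), np.float64(113.0), 17)]
0.075 [(np.float64(112.4), np.float64(112.7), np.float64(113.6), 5)]
0.087 [(np.float64(112.4), np.float64(112.8), np.float64(113.1), 4)]
left wall slope [0.00372435 0.01549666]
shoe ((463.9108581542969, -244.72640991210938), (79.81133270263672, 34.256622314453125), 17.995708465576172)
post top [ 0.43702483 -0.20515672  0.22705776] [ 0.46199636 -0.24256114  0.06014178] 61
all ((405.7176513671875, -125.96743774414062), (82.39559173583984, 304.9810791015625), 25.782209396362305)
pca [-0.93144004 -0.36389483] [ 0.45770742 -0.24391337]
disc-ish [ 0.48652863 -0.23734825  0.02804945]
round post [ 0.46948826 -0.12608914  0.17639312]
```

```bash
cat > go.py <<'E'
from m import *
from scipy.spatial.transform import Rotation as Ro
def go(x,y,z,yaw):
    s=bot.get_state(); R=Ro.from_rotvec(s['tool_rot'])
    T=Ro.from_euler('z',yaw)*Ro.from_euler('x',np.pi)
    print('pos',s['ee_pos'].round(4),'t',s['time_s'],'F',s['ft_force'].round(1),'open',round(s['opening'],4))
    print('shift cm',(R.inv().apply(np.array([x,y,z])-s['ee_pos'])*100).round(2),'turn',(R.inv()*T).as_rotvec().round(4))
E
python3 - <<'E'
from go import *
d=np.load('top0.npz');I,D=d['I'],d['D'];P=cloud('top',D)
S=P[200:240,412:446].reshape(-1,3);S=S[abs(S[:,2]-.03)<.04];z=S[:,2]
p=S[(z>.054)&(z<.068)];print('post',np.median(p,0),p.mean(0),len(p))
b=S[(z>.009)][:,:2]; print(cv2.minAreaRect((b*1000).astype(np.float32)))
G=P[192:222,374:404].reshape(-1,3);g=G[(G[:,2]>.008)&(G[:,2]<.07)];print('guide',cv2.minEnclosingCircle((g[:,:2]*1000).astype(np.float32)))
# long-edge directions by colour ray points: eyelet & disc
print('eyelet',ray('top',370+312/5,190+191/5,.034),'disc',ray('top',370+273/5,190+95/5,.029),'postTop',ray('top',370+302/5,190+130/5,.06))
go(.463,-.244,.12,.33)
E
```

```text
post [ 0.46339206 -0.244062    0.05981744] [ 0.46354374 -0.24419514  0.05967265] 50
((463.87835693359375, -244.63404846191406), (79.81853485107422, 34.428009033203125), 17.947586059570312)
guide ((492.1507873535156, -141.4562225341797), 25.04787254333496)
eyelet [ 0.43446365 -0.25347818  0.034     ] disc [ 0.48605028 -0.2367433   0.029     ] postTop [ 0.46246028 -0.24381866  0.06      ]
pos [ 0.1288 -0.4828  0.2309] t 0.1 F [ 0.6 -0.6  0.2] open 0.0856
shift cm [ 38.44 -14.45  11.1 ] turn [-0.001  -0.0001 -0.0692]
```

Call:
arm_command --series '[[[5,-1.9,0],[0,0,0]],[[10,-3.8,1],[0,0,-0.02]],[[15,-5.6,3],[0,0,-0.03]],[[20,-7.5,5],[0,0,-0.052]],[[25,-9.4,7],[0,0,-0.052]],[[30,-11.2,9],[0,0,-0.052]],[[34.5,-12.9,11],[0,0,-0.052]],[[38.5,-14.4,11.1],[0,0,-0.052]],[[38.5,-14.4,11.1],[0,0,-0.052]],[[38.5,-14.4,11.1],[0,0,-0.052]]]' --gripper 55 --newtons 40

```text
time_s: 1.35
ee_pos: [0.4634, -0.2447, 0.1201]
tool_rot: [-3.103, -0.49, 0.001]
ft_force: [0.1, -0.3, 0.1]
opening: 0.047
gripper_force: 0.0
```

Run:
```python
from go import *
go(.4637,-.2444,.032,.313)
```

```text
pos [ 0.4634 -0.2447  0.1201] t 1.35 F [ 0.1 -0.3  0.1] open 0.047
shift cm [ 0.04 -0.01  8.81] turn [-0.0004  0.0006  0.0001]
```

Call:
arm_command --series '[[[0,0,3],[0,0,0]],[[0,0,6],[0,0,0]],[[0,0,8],[0,0,0]],[[0,0,8.8],[0,0,0]],[[0,0,8.8],[0,0,0]]]'

```text
time_s: 1.98
ee_pos: [0.4633, -0.2451, 0.0325]
tool_rot: [-3.103, -0.488, 0.0]
ft_force: [-0.0, 0.4, 0.1]
opening: 0.0469
gripper_force: 0.0
```

Call:
arm_command --series '[[[0,0,0],[0,0,0]],[[0,0,0],[0,0,0]],[[0,0,0],[0,0,0]],[[0,0,0],[0,0,0]],[[0,0,0],[0,0,0]],[[0,0,0],[0,0,0]]]' --gripper 0 --newtons 40

```text
time_s: 2.72
ee_pos: [0.4643, -0.245, 0.0332]
tool_rot: [3.102, 0.489, 0.002]
ft_force: [-2.1, -1.0, 7.0]
opening: 0.015
gripper_force: 40.0
```

Call:
arm_command --series '[[[0,0,-1],[0,0,0]],[[0,0,-4],[0,0,0]],[[0,0,-8],[0,0,0]],[[0,0,-12],[0,0,0]],[[0,0,-13],[0,0,0]],[[0,0,-13],[0,0,0]]]'

```text
time_s: 3.48
ee_pos: [0.4639, -0.2447, 0.1625]
tool_rot: [3.103, 0.489, 0.001]
ft_force: [0.0, 0.2, -2.6]
opening: 0.0152
gripper_force: 39.4
```

Run:
```python
from go import *
R=rot(.077)
for ux in (-.118,-.112): 
    t=R@[.5939+ux,.0797]; print(t); go(*t,.16,.077)
for n in('top','side'):
    I,D=cams.grab_frame(n); np.savez(n+'1.npz',I=I,D=D)
    if n=='side':c=I
p=[int(v) for v in proj('side',bot.get_state()['ee_pos'])];print(p)
a=c[max(0,p[1]-60):p[1]+60,max(0,p[0]-80):p[0]+80]
cv2.imwrite('pics/held.png',cv2.resize(a,None,fx=4,fy=4)[...,::-1])
```

```text
[0.46835905 0.11607195]
pos [ 0.4639 -0.2447  0.1625] t 3.475 F [ 0.   0.2 -2.6] open 0.0152
shift cm [ 11.53 -34.19   0.24] turn [ 0.0005 -0.0006  0.2359]
[0.47434128 0.11653349]
pos [ 0.4639 -0.2447  0.1625] t 3.475 F [ 0.   0.2 -2.6] open 0.0152
shift cm [ 12.11 -34.05   0.24] turn [ 0.0005 -0.0006  0.2359]
[366, 117]
```

View pics/held.png

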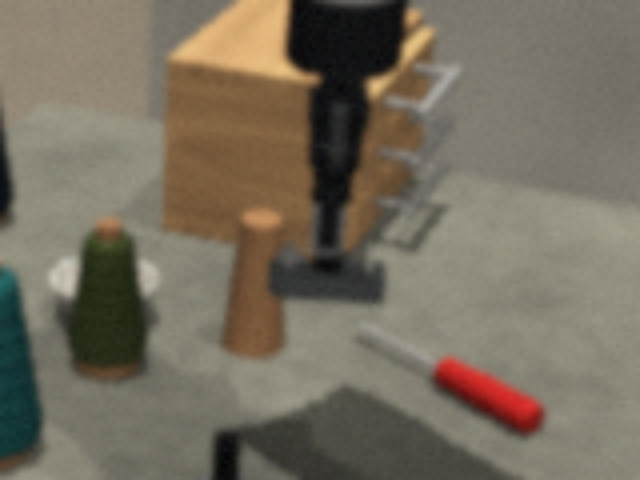

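The unit hangs level in the gripper at about (330, 275) in the crop, and the grasp is good. Next I'll move it over the slot mouth.

Call:
arm_command --series '[[[1.2,-4,0],[0,0,0.03]],[[2.8,-8.5,0],[0,0,0.07]],[[4.4,-13,0],[0,0,0.12]],[[6,-18,0],[0,0,0.16]],[[7.7,-23,0],[0,0,0.2]],[[9.3,-28,0],[0,0,0.236]],[[10.8,-32,0],[0,0,0.236]],[[11.5,-34.2,0.2],[0,0,0.236]],[[11.5,-34.2,0.2],[0,0,0.236]],[[11.5,-34.2,0.2],[0,0,0.236]],[[11.5,-34.2,0.2],[0,0,0.236]]]'

```text
time_s: 4.95
ee_pos: [0.4735, 0.0736, 0.1603]
tool_rot: [-3.1, -0.205, 0.005]
ft_force: [-1.1, -0.5, -1.9]
opening: 0.0146
gripper_force: 39.7
```

Run:
```python
from go import *
t=rot(.077)@[.5939-.118,.0797]; go(*t,.06,.077)
I,D=cams.grab_frame('top'); np.savez('top2.npz',I=I,D=D)
cv2.imwrite('pics/over.png',cv2.resize(I[110:260,220:420],None,fx=4,fy=4)[...,::-1])
```

```text
pos [0.4735 0.0736 0.1603] t 4.95 F [-1.1 -0.5 -1.9] open 0.0146
shift cm [ 0.06 -3.92 10.18] turn [-0.035   0.002   0.0551]
```

View pics/over.png

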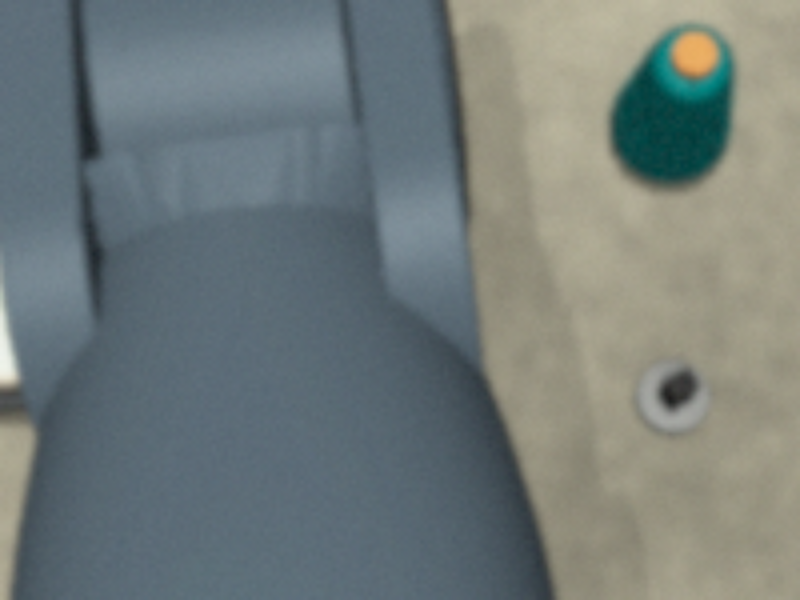

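The arm blocks the top view, and the move hadn't finished because it was rate-limited. I'll let it settle and then correct.

Call:
arm_command --series '[[[0,0,0],[0,0,0]],[[0,0,0],[0,0,0]]]'

```text
time_s: 5.25
ee_pos: [0.4735, 0.0743, 0.1604]
tool_rot: [-3.1, -0.207, 0.005]
ft_force: [-0.8, -0.8, -2.4]
opening: 0.0148
gripper_force: 39.7
```

Run:
```python
from go import *
t=rot(.077)@[.5939-.118,.0797]; go(*t,.09,.077)
```

```text
pos [0.4735 0.0743 0.1604] t 5.25 F [-0.8 -0.8 -2.4] open 0.0148
shift cm [ 0.05 -3.96  7.18] turn [-0.0351  0.0018  0.0564]
```

Call:
arm_command --series '[[[0,-1.3,0],[-0.01,0,0.02]],[[0,-2.6,0],[-0.02,0,0.04]],[[0.05,-3.96,0],[-0.035,0.002,0.056]],[[0.05,-3.96,0],[-0.035,0.002,0.056]],[[0.05,-3.96,0],[-0.035,0.002,0.056]]]'

```text
time_s: 5.88
ee_pos: [0.474, 0.0736, 0.1617]
tool_rot: [-3.101, -0.206, 0.005]
ft_force: [-0.1, 1.2, -2.6]
opening: 0.0154
gripper_force: 39.7
```

Run:
```python
from go import *
t=rot(.077)@[.5939-.118,.0797]; go(*t,.09,.077); print(bot.get_state()['qpos'].round(3))
```

```text
pos [0.474  0.0736 0.1617] t 5.875 F [-0.1  1.2 -2.6] open 0.0154
shift cm [ 0.01 -4.04  7.31] turn [-0.0341  0.0018  0.0556]
[ 0.132  0.197 -0.233  1.142  0.034  3.141]
```

Joint 6 is at its +3.14 limit, so this wrist orientation can't reach the slot. I'll set the unit on clear table, turn the gripper half a turn and regrasp.

Run:
```python
from go import *
go(.43,-.03,.06,.2)
```

```text
pos [0.474  0.0736 0.1617] t 5.875 F [-0.1  1.2 -2.6] open 0.0154
shift cm [-5.72 10.03  9.84] turn [-0.0342 -0.0003 -0.0674]
```

Call:
arm_command --series '[[[-2,3.3,0],[-0.034,0,-0.067]],[[-4,6.6,0],[-0.034,0,-0.067]],[[-5.7,10,0],[-0.034,0,-0.067]],[[-5.7,10,3],[-0.034,0,-0.067]],[[-5.7,10,6],[-0.034,0,-0.067]],[[-5.7,10,9],[-0.034,0,-0.067]],[[-5.7,10,9.8],[-0.034,0,-0.067]],[[-5.7,10,9.8],[-0.034,0,-0.067]],[[-5.7,10,9.8],[-0.034,0,-0.067]]]'

```text
time_s: 7.0
ee_pos: [0.431, -0.0298, 0.0615]
tool_rot: [3.126, 0.313, 0.003]
ft_force: [0.9, -0.7, -1.9]
opening: 0.0152
gripper_force: 39.8
```

Run:
```python
from go import *
go(.43,-.03,.034,.2)
```

```text
pos [ 0.431  -0.0298  0.0615] t 7.0 F [ 0.9 -0.7 -1.9] open 0.0152
shift cm [-0.11  0.    2.75] turn [ 0.0003 -0.0018 -0.0005]
```

Call:
arm_command --series '[[[0,0,1.2],[0,0,0]],[[0,0,2.2],[0,0,0]],[[0,0,2.75],[0,0,0]],[[0,0,2.75],[0,0,0]],[[0,0,2.75],[0,0,0]]]'

```text
time_s: 7.62
ee_pos: [0.4301, -0.0297, 0.0327]
tool_rot: [-3.126, -0.313, -0.0]
ft_force: [-0.4, 0.1, -1.4]
opening: 0.0151
gripper_force: 40.8
```

Call:
arm_command --series '[[[0,0,0],[0,0,0]],[[0,0,0],[0,0,0]],[[0,0,0],[0,0,0]],[[0,0,0],[0,0,0]],[[0,0,-3],[0,0,0]],[[0,0,-7],[0,0,0]],[[0,0,-10],[0,0,0]],[[0,0,-10],[0,0,0]]]' --gripper 55

```text
time_s: 8.62
ee_pos: [0.4316, -0.0298, 0.1348]
tool_rot: [3.126, 0.313, 0.006]
ft_force: [0.1, -0.4, -0.3]
opening: 0.0471
gripper_force: 0.0
```

Call:
arm_command --series '[[[0,0,0],[0,0,-0.17]],[[0,0,0],[0,0,-0.34]],[[0,0,0],[0,0,-0.51]],[[0,0,0],[0,0,-0.68]],[[0,0,0],[0,0,-0.85]],[[0,0,0],[0,0,-1.02]],[[0,0,0],[0,0,-1.19]],[[0,0,0],[0,0,-1.36]],[[0,0,0],[0,0,-1.53]],[[0,0,0],[0,0,-1.57]],[[0,0,0],[0,0,-1.57]]]'

```text
time_s: 10.0
ee_pos: [0.4298, -0.0297, 0.1322]
tool_rot: [-1.99, -2.43, 0.0]
ft_force: [0.0, -0.3, -0.1]
opening: 0.0473
gripper_force: 0.0
```

Call:
arm_command --series '[[[0,0,0],[0,0,-0.17]],[[0,0,0],[0,0,-0.34]],[[0,0,0],[0,0,-0.51]],[[0,0,0],[0,0,-0.68]],[[0,0,0],[0,0,-0.85]],[[0,0,0],[0,0,-1.02]],[[0,0,0],[0,0,-1.19]],[[0,0,0],[0,0,-1.36]],[[0,0,0],[0,0,-1.53]],[[0,0,0],[0,0,-1.57]],[[0,0,0],[0,0,-1.57]]]'

```text
time_s: 11.38
ee_pos: [0.4299, -0.0297, 0.1325]
tool_rot: [0.308, -3.126, -0.0]
ft_force: [1.3, -0.3, -0.1]
opening: 0.0467
gripper_force: 0.0
```

Run:
```python
from go import *
go(.431,-.0298,.034,.2+np.pi); print(bot.get_state()['qpos'].round(3))
c,D=cams.grab_frame('side')
p=[int(v) for v in proj('side',[.431,-.03,.04])];print(p)
cv2.imwrite('pics/reg.png',cv2.resize(c[p[1]-70:p[1]+50,p[0]-80:p[0]+80],None,fx=4,fy=4)[...,::-1])
P=cloud('side',D)[p[1]-40:p[1]+40,p[0]-40:p[0]+40].reshape(-1,3)
q=P[(P[:,2]>.025)&(P[:,2]<.065)&(np.hypot(P[:,0]-.431,P[:,1]+.03)<.02)];print('post pts',q.mean(0),q.min(0),q.max(0))
```

```text
pos [ 0.4299 -0.0297  0.1325] t 11.375 F [ 1.3 -0.3 -0.1] open 0.0467
shift cm [-0.11 -0.03  9.85] turn [ 0.0003 -0.0003 -0.0036]
[-0.069  0.118 -0.403  1.05   0.    -0.266]
[347, 197]
post pts [ 0.42708461 -0.02453264  0.044399  ] [ 0.414983   -0.03889107  0.02509911] [ 0.45039921 -0.01851692  0.06158427]
```

View pics/reg.png

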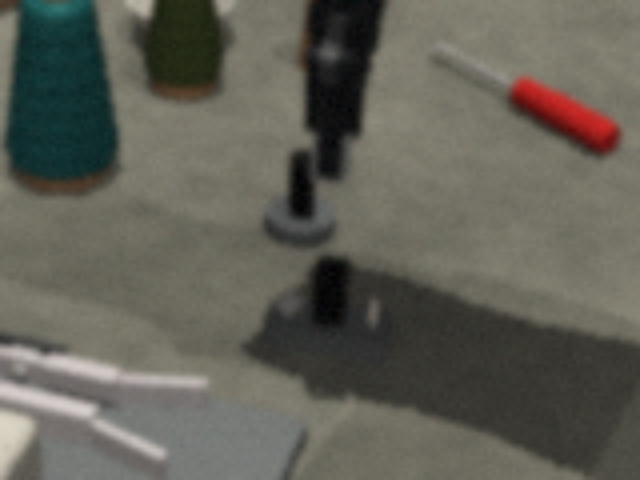

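The unit stands upright at (330, 290) in the crop, with the gripper directly above it. Now I'll regrasp and lift.

Call:
arm_command --series '[[[0,0,3],[0,0,0]],[[0,0,6],[0,0,0]],[[0,0,9],[0,0,0]],[[0,0,9.9],[0,0,0]],[[0,0,9.9],[0,0,0]],[[0,0,9.9],[0,0,0]]]'

```text
time_s: 12.18
ee_pos: [0.4309, -0.0298, 0.0349]
tool_rot: [-0.31, 3.125, -0.0]
ft_force: [0.3, -0.9, -0.2]
opening: 0.0468
gripper_force: 0.0
```

Call:
arm_command --series '[[[0,0,0],[0,0,0]],[[0,0,0],[0,0,0]],[[0,0,0],[0,0,0]],[[0,0,0],[0,0,0]],[[0,0,0],[0,0,0]],[[0,0,0],[0,0,0]]]' --gripper 0 --newtons 40

```text
time_s: 12.92
ee_pos: [0.4307, -0.0297, 0.0346]
tool_rot: [-0.31, 3.125, 0.0]
ft_force: [-1.5, -0.3, 8.3]
opening: 0.0154
gripper_force: 39.3
```

Call:
arm_command --series '[[[0,0,-1],[0,0,0]],[[0,0,-4],[0,0,0]],[[0,0,-7],[0,0,0]],[[0,0,-7],[0,0,0]],[[0,0,-7],[0,0,0]]]'

```text
time_s: 13.55
ee_pos: [0.4299, -0.0297, 0.1036]
tool_rot: [0.31, -3.126, -0.0]
ft_force: [0.4, -0.4, -2.7]
opening: 0.0154
gripper_force: 39.6
```

Run:
```python
from go import *
t=rot(.077)@[.5939-.118,.0797]; go(*t,.09,.077+np.pi)
```

```text
pos [ 0.4299 -0.0297  0.1036] t 13.55 F [ 0.4 -0.4 -2.7] open 0.0154
shift cm [-6.64 13.54  1.36] turn [ 0.0002 -0.      0.1208]
```

Call:
arm_command --series '[[[-1.3,2.7,0],[0,0,0.03]],[[-2.7,5.5,0],[0,0,0.06]],[[-4.2,8.5,0],[0,0,0.09]],[[-5.5,11.2,0],[0,0,0.121]],[[-6.64,13.54,0],[0,0,0.121]],[[-6.64,13.54,0],[0,0,0.121]],[[-6.64,13.54,0],[0,0,0.121]]]'

```text
time_s: 14.42
ee_pos: [0.468, 0.1156, 0.1032]
tool_rot: [0.121, -3.138, 0.001]
ft_force: [0.1, -0.7, -2.9]
opening: 0.0154
gripper_force: 39.8
```

Run:
```python
from go import *
t=rot(.077)@[.5939-.118,.0797]; go(*t,.06,.077+np.pi)
c,D=cams.grab_frame('side')
p=[int(v) for v in proj('side',[*t,.06])];print(p)
cv2.imwrite('pics/mouth.png',cv2.resize(c[p[1]-50:p[1]+50,p[0]-80:p[0]+80],None,fx=5,fy=5,interpolation=2)[...,::-1])
```

```text
pos [0.468  0.1156 0.1032] t 14.425 F [ 0.1 -0.7 -2.9] open 0.0154
shift cm [-0.05  0.05  4.32] turn [-0.0003 -0.0013  0.    ]
[309, 220]
```

View pics/mouth.png

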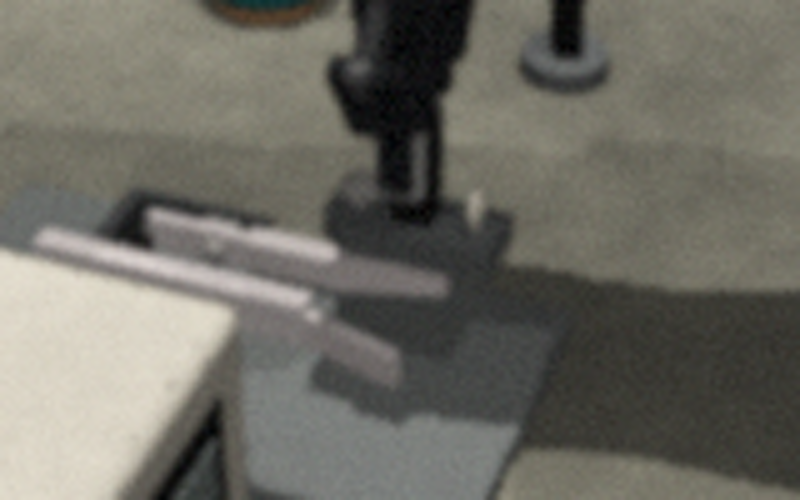

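The held shoe is above the flared mouth, between the guide walls at about (400, 290) in the crop. Lowering to the floor.

Call:
arm_command --series '[[[-0.05,0.05,1.5],[0,0,0]],[[-0.05,0.05,3],[0,0,0]],[[-0.05,0.05,4.4],[0,0,0]],[[-0.05,0.05,5],[0,0,0]],[[-0.05,0.05,5.3],[0,0,0]],[[-0.05,0.05,5.4],[0,0,0]],[[-0.05,0.05,5.4],[0,0,0]],[[-0.05,0.05,5.4],[0,0,0]]]'

```text
time_s: 15.48
ee_pos: [0.4694, 0.1167, 0.0503]
tool_rot: [-0.121, 3.138, 0.001]
ft_force: [0.4, 0.9, -2.5]
opening: 0.0152
gripper_force: 39.8
```

Call:
arm_command --series '[[[0,0,0.08],[0,0,0]],[[0,0,0.08],[0,0,0]]]'

```text
time_s: 15.72
ee_pos: [0.4691, 0.1166, 0.0491]
tool_rot: [-0.121, 3.139, 0.0]
ft_force: [-0.2, -0.6, -2.5]
opening: 0.0156
gripper_force: 39.8
```

Call:
arm_command --series '[[[0,0,0.08],[0,0,0]],[[0,0,0.08],[0,0,0]]]'

```text
time_s: 15.98
ee_pos: [0.4694, 0.1167, 0.0486]
tool_rot: [-0.121, 3.138, 0.001]
ft_force: [-0.8, -0.3, 3.1]
opening: 0.0152
gripper_force: 40.3
```

Call:
arm_command --series '[[[-0.3,0,0],[0,0,0]],[[-0.6,0,0],[0,0,0]],[[-0.9,0,0],[0,0,0]],[[-1.2,0,0],[0,0,0]],[[-1.2,0,0],[0,0,0]]]'

```text
time_s: 16.6
ee_pos: [0.4819, 0.1176, 0.0486]
tool_rot: [-0.121, 3.138, 0.0]
ft_force: [1.1, -0.0, 3.9]
opening: 0.0155
gripper_force: 40.7
```

Call:
arm_command --series '[[[-0.2,0,0],[0,0,0]],[[-0.4,0,0],[0,0,0]],[[-0.6,0,0],[0,0,0]],[[-0.8,0,0],[0,0,0]],[[-0.8,0,0],[0,0,0]]]'

```text
time_s: 17.23
ee_pos: [0.4895, 0.1178, 0.0486]
tool_rot: [-0.12, 3.139, -0.001]
ft_force: [-1.0, -2.9, 8.2]
opening: 0.0152
gripper_force: 41.0
```

Call:
arm_command --series '[[[0,-0.05,-0.05],[0,0,0]],[[0,-0.05,-0.05],[0,0,0]]]'

```text
time_s: 17.48
ee_pos: [0.489, 0.1176, 0.0486]
tool_rot: [0.121, -3.139, -0.0]
ft_force: [0.7, 0.1, -0.7]
opening: 0.0151
gripper_force: 39.8
```

Call:
arm_command --series '[[[-0.2,0,0],[0,0,0]],[[-0.4,0,0],[0,0,0]],[[-0.6,0,0],[0,0,0]],[[-0.6,0,0],[0,0,0]]]'

```text
time_s: 17.98
ee_pos: [0.4953, 0.1181, 0.0488]
tool_rot: [-0.121, 3.139, 0.0]
ft_force: [-0.0, -0.6, -1.7]
opening: 0.0152
gripper_force: 39.8
```

Call:
arm_command --series '[[[-0.2,0,0],[0,0,0]],[[-0.4,0,0],[0,0,0]],[[-0.6,0,0],[0,0,0]],[[-0.8,0,0],[0,0,0]],[[-1,0,0],[0,0,0]],[[-1,0,0],[0,0,0]]]'

```text
time_s: 18.73
ee_pos: [0.5052, 0.1189, 0.0488]
tool_rot: [-0.121, 3.139, 0.0]
ft_force: [0.6, -0.5, -2.2]
opening: 0.0151
gripper_force: 39.8
```

Call:
arm_command --series '[[[-0.2,0,0],[0,0,0]],[[-0.4,0,0],[0,0,0]],[[-0.6,0,0],[0,0,0]],[[-0.8,0,0],[0,0,0]],[[-0.8,0,0],[0,0,0]]]'

```text
time_s: 19.35
ee_pos: [0.5132, 0.1195, 0.0489]
tool_rot: [-0.121, 3.139, 0.0]
ft_force: [0.3, -0.6, -1.5]
opening: 0.0152
gripper_force: 39.8
```

Call:
arm_command --series '[[[-0.2,0,0],[0,0,0]],[[-0.4,0,0],[0,0,0]],[[-0.6,0,0],[0,0,0]],[[-0.6,0,0],[0,0,0]]]'

```text
time_s: 19.85
ee_pos: [0.5192, 0.12, 0.0489]
tool_rot: [-0.121, 3.139, 0.0]
ft_force: [-0.1, -0.3, -1.5]
opening: 0.0154
gripper_force: 39.8
```

Call:
arm_command --series '[[[-0.2,0,0],[0,0,0]],[[-0.4,0,0],[0,0,0]],[[-0.4,0,0],[0,0,0]]]'

```text
time_s: 20.23
ee_pos: [0.5232, 0.1203, 0.0489]
tool_rot: [-0.121, 3.139, 0.0]
ft_force: [-1.4, -1.4, -2.3]
opening: 0.0154
gripper_force: 39.8
```

Call:
arm_command --series '[[[-0.2,0,0],[0,0,0]],[[-0.4,0,0],[0,0,0]],[[-0.4,0,0],[0,0,0]]]'

```text
time_s: 20.6
ee_pos: [0.5272, 0.1206, 0.0489]
tool_rot: [-0.121, 3.139, 0.0]
ft_force: [-0.1, -0.5, -2.6]
opening: 0.0153
gripper_force: 39.7
```

Call:
arm_command --series '[[[-0.2,0,0],[0,0,0]],[[-0.4,0,0],[0,0,0]],[[-0.4,0,0],[0,0,0]]]'

```text
time_s: 20.98
ee_pos: [0.5312, 0.1209, 0.0489]
tool_rot: [-0.121, 3.139, 0.0]
ft_force: [0.5, -1.3, -1.6]
opening: 0.0152
gripper_force: 39.7
```

Call:
arm_command --series '[[[-0.2,0,0],[0,0,0]],[[-0.4,0,0],[0,0,0]],[[-0.4,0,0],[0,0,0]]]'

```text
time_s: 21.35
ee_pos: [0.5352, 0.1212, 0.0489]
tool_rot: [-0.121, 3.139, 0.0]
ft_force: [0.1, -1.7, -2.2]
opening: 0.015
gripper_force: 39.7
```

Call:
arm_command --series '[[[-0.2,0,0],[0,0,0]],[[-0.4,0,0],[0,0,0]],[[-0.4,0,0],[0,0,0]]]'

```text
time_s: 21.72
ee_pos: [0.5392, 0.1215, 0.0489]
tool_rot: [-0.121, 3.139, 0.0]
ft_force: [-0.3, -1.4, -1.8]
opening: 0.0152
gripper_force: 39.7
```

Call:
arm_command --series '[[[-0.2,0,0],[0,0,0]],[[-0.4,0,0],[0,0,0]],[[-0.4,0,0],[0,0,0]]]'

```text
time_s: 22.1
ee_pos: [0.5425, 0.1218, 0.0487]
tool_rot: [0.121, -3.138, -0.0]
ft_force: [-5.1, -0.2, -0.4]
opening: 0.0154
gripper_force: 40.1
```

Call:
arm_command --series '[[[-0.15,0,0],[0,0,0]],[[-0.3,0,0],[0,0,0]],[[-0.3,0,0],[0,0,0]]]'

```text
time_s: 22.48
ee_pos: [0.5457, 0.122, 0.0487]
tool_rot: [0.121, -3.139, -0.0]
ft_force: [-2.9, -1.3, -1.6]
opening: 0.0151
gripper_force: 39.8
```

Call:
arm_command --series '[[[-0.15,0,0],[0,0,0]],[[-0.3,0,0],[0,0,0]],[[-0.3,0,0],[0,0,0]]]'

```text
time_s: 22.85
ee_pos: [0.549, 0.1223, 0.0488]
tool_rot: [-0.121, 3.139, 0.0]
ft_force: [-1.6, -1.1, -4.8]
opening: 0.0157
gripper_force: 39.5
```

The ball was first met at TCP x of about 0.541, so I expect the click near 0.574.

Call:
arm_command --series '[[[-0.2,0,0],[0,0,0]],[[-0.4,0,0],[0,0,0]],[[-0.6,0,0],[0,0,0]],[[-0.6,0,0],[0,0,0]]]'

```text
time_s: 23.35
ee_pos: [0.5552, 0.1228, 0.0489]
tool_rot: [-0.121, 3.139, 0.0]
ft_force: [-1.5, -0.6, -2.6]
opening: 0.015
gripper_force: 39.7
```

Call:
arm_command --series '[[[-0.2,0,0],[0,0,0]],[[-0.4,0,0],[0,0,0]],[[-0.6,0,0],[0,0,0]],[[-0.6,0,0],[0,0,0]]]'

```text
time_s: 23.85
ee_pos: [0.5619, 0.1233, 0.0492]
tool_rot: [-0.121, 3.137, 0.001]
ft_force: [3.5, -0.2, -4.2]
opening: 0.0153
gripper_force: 39.6
```

Call:
arm_command --series '[[[-0.15,0,0],[0,0,0]],[[-0.3,0,0],[0,0,0]],[[-0.3,0,0],[0,0,0]]]'

```text
time_s: 24.22
ee_pos: [0.5647, 0.1235, 0.0492]
tool_rot: [-0.121, 3.138, 0.001]
ft_force: [5.7, 1.3, -3.9]
opening: 0.0148
gripper_force: 39.6
```

Call:
arm_command --series '[[[-0.15,0,0],[0,0,0]],[[-0.3,0,0],[0,0,0]],[[-0.3,0,0],[0,0,0]]]'

```text
time_s: 24.6
ee_pos: [0.5663, 0.1236, 0.0487]
tool_rot: [0.121, -3.138, -0.0]
ft_force: [-3.8, 0.3, 2.1]
opening: 0.0154
gripper_force: 40.3
```

The force went positive (+5.7 N) as the ball pulled into the notch, then reversed to −3.8 N on the buffer. I'll advance 1 mm more to confirm.

Call:
arm_command --series '[[[-0.05,0,0],[0,0,0]],[[-0.1,0,0],[0,0,0]],[[-0.1,0,0],[0,0,0]]]'

```text
time_s: 24.98
ee_pos: [0.5667, 0.1236, 0.0487]
tool_rot: [0.121, -3.137, -0.0]
ft_force: [-8.9, -0.2, 4.9]
opening: 0.0155
gripper_force: 40.9
```

Call:
arm_command --series '[[[0.08,0,0],[0,0,0]],[[0.08,0,0],[0,0,0]]]'

```text
time_s: 25.22
ee_pos: [0.5664, 0.1236, 0.0487]
tool_rot: [0.121, -3.138, -0.0]
ft_force: [-5.9, 0.2, 2.5]
opening: 0.0152
gripper_force: 40.2
```

Call:
arm_command --series '[[[0,0,0],[0,0,0]],[[0,0,0],[0,0,0]],[[0,0,0],[0,0,0]],[[0,0,0],[0,0,0]],[[0,0,0],[0,0,0]]]' --gripper 45

```text
time_s: 25.85
ee_pos: [0.5671, 0.1237, 0.0489]
tool_rot: [-0.121, 3.139, 0.0]
ft_force: [-0.3, -0.1, 0.3]
opening: 0.0378
gripper_force: 0.0
```

Call:
arm_command --series '[[[0,0,-1],[0,0,0]],[[0,0,-3],[0,0,0]],[[0,0,-6],[0,0,0]],[[0,0,-10],[0,0,0]],[[3,0,-14],[0,0,0]],[[8,0,-16],[0,0,0]],[[13,0,-17],[0,0,0]],[[17,0,-17],[0,0,0]],[[17,0,-17],[0,0,0]],[[17,0,-17],[0,0,0]]]'

```text
time_s: 27.1
ee_pos: [0.3981, 0.1107, 0.2195]
tool_rot: [-0.121, 3.138, 0.001]
ft_force: [0.4, -0.3, 0.0]
opening: 0.0381
gripper_force: 0.0
```

Run:
```python
from go import *
c,D=cams.grab_frame('side'); I,D=cams.grab_frame('top')
a=cv2.resize(c[190:270,220:340],(600,400),interpolation=2)
b=cv2.resize(I[130:250,240:320],None,fx=3.3334,fy=3.3334,interpolation=2)[:400,:200]
o=np.zeros((400,800,3),np.uint8);o[:,:600]=a;o[:,600:]=cv2.resize(b,(200,400))
cv2.imwrite('pics/end.png',o[...,::-1])
P=cloud('top',D)[130:250,270:312].reshape(-1,3);q=P[(P[:,2]>.066)&(P[:,2]<.082)]
if len(q): print(len(q),q.mean(0),q[:,:2].mean(0)@rot(.077)-[.5939,.0797])
print(bot.get_state()['time_s'])
```

```text
6 [0.56773864 0.11769232 0.07359647] [-0.01879024 -0.0060291 ]
27.2
```

View pics/end.png

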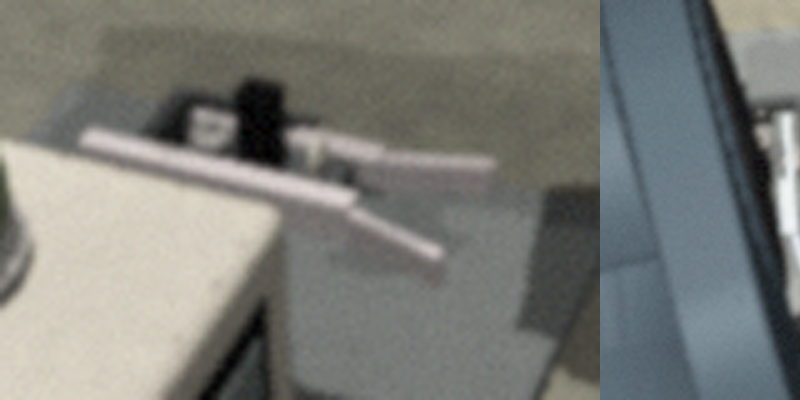

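The unit stands upright in the slot at (260, 120) in the picture, released, and the gripper is clear. Handing in.

Run:
```python
from go import *
print(ray('top',303.6,177,.03)[:2]@rot(.077)-[.5939,.0797])
print(bot.hand_in())
```

```text
[-0.01401451 -0.04104061]
the job is handed in; nothing more can be done
None
```

I slid the tension unit into the winder slot until the ball clicked into its notch, released it and handed the job in at about 27 s; no verdict came back. The click was judged by force: it dropped, then rose to about 9 N on the buffer.

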